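# Close the specimen drawer and hold the mirror lid at its 40 degree mark

## Task

The pacemaker is clipped in the open drawer of the inspection chamber: push the drawer fully home until it seats in its catch, with the lid still shut. Then lift the chamber's spring-loaded lid to the 40 degree mark on its angle scale, so that the can shows in the mirror under the lid, and hold it there steadily: it falls shut if released, so finish while still holding it. Leave the tools and parts lying on the bench where they are.

Things in the scene. Friction and masses are not known exactly. Their poses are not given: they have to be found in the camera images.
- drawer (a joint): opening of the specimen drawer in m: 0 = fully home (hard stop), up to 0.09 = open. It slides out along the chamber's own -x (towards the robot) and starts some 35 to 60 mm open. It slides with about 1 N of friction; from about 10 mm to 4 mm open a spring roller catch resists with up to about 6 N, after which it draws the drawer home and keeps it there with about 2 N.
- drawer_handle (a point): middle of the drawer's handle, a level round steel bar 10 mm in diameter and 90 mm long between its legs, along the chamber's y axis. It stands 35 mm in front of the drawer's front face and 98 mm above the bench. It moves with the drawer. The drawer front is 184 mm wide, 67 to 117 mm above the bench, its face 9 mm in front of the chamber's housing when home.
- lid (a joint): angle of the chamber's lid in rad: 0 = shut, grows as its front edge rises, stop at 1.3. 40 degrees is 0.698. A spring hinge and its own weight (about 0.4 kg) shut it: moving the handle along its arc takes about 5 N at the start and about 8 N at 40 degrees.
- cover: the lid itself, an aluminium plate 190 mm (x) by 204 mm (y) by 8 mm with a mirror below. Origin on the hinge axis at mid-width and mid-thickness; its x axis points from the lid to the hinge (away from the front), y along the hinge, z out of the lid's top. The plate reaches from 6 mm to 196 mm in front of the hinge axis.
- lid_handle (a point): middle of the lid's handle, a round steel bar 12 mm in diameter and 90 mm long between its legs, along the lid's y axis, near the lid's front edge: 160 mm in front of the hinge axis, 40 mm above it (36 mm above the lid's top face), free beneath. It moves with the lid: it swings up and away on a circle of radius 165 mm about the hinge. The bar can turn between the fingers.
- lid_hinge (a point): middle of the lid's hinge axis, along the chamber's y at the far (+x) rim, 131 mm above the bench. Fixed to the chamber.
- pointer (a point): tip end of the pointer, a dark pin 4 mm thick at the lid's +y edge, 110 mm in front of the hinge axis at mid-thickness of the lid, which sweeps along the outer edge of the angle scale. Moves with the lid.
- mark (a point): outer end of the thick long 40 degree line on the angle scale, an aluminium arc with dark lines every 10 degrees (0 to 70) fixed to the chamber's +y side about the hinge. With the lid at 40 degrees the pointer stands 5 mm outside this point.
- chamber: the inspection chamber, a white painted box fixed to the bench, 200 by 200 mm and 127 mm high to the underside of the lid, 135 mm to the lid's top. Origin at the centre of its underside; x points from its front (drawer side) to its back (hinge side), z up.
- driver_center (a point): centre of a loose steel torque driver's handle, lying on the bench beside the chamber: 153 mm long, 30 mm thick. Bystander.
- tray_center (a point): centre of a loose clear parts tray, 120 by 90 by 30 mm, on the bench beside the chamber. Bystander.
- header_center (a point): centre of a loose white nylon header block, 30 by 44 by 16 mm, on the bench. Bystander.

How it is judged:
On the way, in this order (a step that is already met when the one before it is completed fails the run):
1. the drawer is fully home in its catch, the lid still shut (value of joint drawer below 0.003 m and value of joint lid below 0.06 rad), for 0.2 s.
2. the lid is raised to its 40 degree mark (value of joint lid between 0.628 and 0.768 rad), for 0.3 s.
At the end, for the whole second after the job is handed in: The drawer is within 3 mm of fully home, the lid stands at 40 degrees within 4 degrees (0.628 to 0.768 rad) and is still (under 0.06 rad/s), carried by the robot's fingers (contact force over 2 N) with none of the loose parts touching it (all of step 2 and value of joint drawer below 0.003 m and velocity of joint lid between -0.06 and 0.06 rad/s and contact force between cover and the fingers above 2 N and contact force between cover and driver below 0.3 N and contact force between cover and tray below 0.3 N and contact force between cover and header below 0.3 N); the arm keeps its last pose, push and grip.
It fails at once if the torque driver, the tray or the header block is moved by more than 15 mm (distance of any of driver_center, tray_center, header_center from where it was at the start of the episode above 0.015 m).
It also fails if it takes over 48 s, if anything falls off the work surface, if the arm or the gripper's body presses on something with over 40 N, if the wrist force passes 120 N, or if a joint passes its speed limit or range.

## Robot

A 7-joint arm with a two-finger parallel gripper is mounted at the origin on the work surface. World frame = base frame: x ahead of the robot, y to its left, z up, the work surface at z = 0. Lengths are in m, angles in rad, forces in N, time in s.
With the tool pointing down it reaches from about 0.4 to 0.9 m from the base axis. Payload 5.5 kg.
Tool frame: the origin (TCP) lies between the finger pads; the fingertips stand 14 mm ahead of it and the grasp point (between the pads) lies 5 mm behind it (tips_ahead is the distance from the TCP to the fingertips, in m); x points along the fingers, y is the direction in which the jaws open and shut, and the axes are right-handed (so a half turn about x gives the same grasp; the last joint's range is limited). The gripper opens to 92 mm and grips with 3 to 60 N. Pads are 19 mm wide; open, the fingers measure 130 mm over their backs; the gripper's body (75 mm by 190 mm) begins 47 mm behind the grasp point.
Start: joints at [1.402, 0.501, -0.427, 1.55, 0.221, 1.138, -0.21], TCP at [0.272, -0.59, 0.241] pointing down, gripper open.
Joint ranges: [-2.88, 2.88], [-0.31, 2.03], [-1.54, 1.56], [0.2, 2.42], [-1.41, 4.55], [0.19, 2.02], [-2.57, 2.57]. Speed limits (rad/s): [2.57, 2.57, 3.14, 3.14, 3.14, 3.14, 3.14].

## Interface

Orientations are given as [roll, pitch, yaw] about the fixed x, y, z axes, in that order (R = Rz(yaw) Ry(pitch) Rx(roll)).
In Python, from workcell import sense, get_image, sign_off, tips_ahead gives the robot as it stands.
- The arm moves only by the tool jog_arm, never from a script. Its argument "plan" is a list of rows, each an object with "dp": the shift along the tool's x, y, z in m, a list of three; "rotation": the turn, a rotation vector about the tool's x, y, z in degrees, a list of three; "claw": the finger opening in m, from 0 to 0.0918. A call has 1 to 20 rows; each row shifts and turns the pose as measured when the row begins, along the tool's axes as they then stand; what a row does not reach is not made up. A row lasts 1/12 s, in which the tool goes at most 41.7 mm and 7.16 degrees, less where a joint would pass 70% of its speed; a pose out of reach is approached as far as the arm can. A call with a gripper value outside its range is refused whole. The fingers move at their own pace and stop on an object; "newtons" is the grip in N (left out, the last holds). Time passes only in rows, so rows that do not move let the fingers close. It gives the time, the measured TCP pose, the force and the opening at its end, in the units of the state.
- sense(): the state, without advancing time (a new reading comes with each control period).
- get_image(name): name is "side" or "top" or "wrist"; returns a dict with "color" (400x640x3 uint8, blue, green, red), "camera_matrix" (3x3 intrinsics, pixels), "extrinsics" (4x4, takes a point from camera to world coordinates). Camera axes: x right, y up, looking along -z (the intrinsics and any distortion apply to the point x, -y, -z); pixel columns grow to the right and rows downward; lengths in m; the calibration is good to about 2 mm. A picture is of the moment at which its call begins. There is no depth.
- sign_off(): hands the job in, once; it reports no verdict.
The state is a dict: "t": time; "joints": joint angles; "joint_vel": joint speeds; "tau": joint torques, N m; "ee_pos": TCP position; "tool_rot": TCP orientation; "contact_force": force on the tool from outside, world axes, zero at the start; "torque": the same for the moment, N m; "gripper_width": finger opening in m.
Only numpy, scipy, OpenCV 4.12 (cv2) and the standard library are available. Lean on these libraries where they do the work, as an engineer would, in place of code of your own. Each camera call takes 0.05 s, during which the arm holds its last target. There are 200 camera calls.

## Working session

There is one attempt and no reset: what is moved stays moved. The work goes in short steps, Python scripts to look and compute and a tool call to move; the robot and the scene stay as the last step left them, time stands still between calls to the robot, and variables do not carry over. Pictures are saved under pics/ and viewed, on a budget of 10 in all, crops included, one or two more only if the job needs it, and the job is handed in when it is done.

Besides the shell and the picture viewer there is one more tool, called after ">>>" as a command line: name --argument value ..., lists and objects as JSON in quotes. jog_arm: Moves the arm, as the interface text tells. Its arguments: {"type":"object","properties":{"plan":{"type":"array","items":{"type":"object","properties":{"dp":{"type":"array","items":{"type":"number"}},"rotation":{"type":"array","items":{"type":"number"}},"claw":{"type":"number"}}}},"newtons":{"type":"number"}},"required":["plan"]}

```bash
mkdir -p pics; python3 - <<'E'
from workcell import *
import cv2
s=sense()
for k in ("t","joints","ee_pos","tool_rot","gripper_width"):print(k,s[k])
for n in("side","top"):
    g=get_image(n);cv2.imwrite(f"pics/{n}0.png",g["color"]);print(n,g["camera_matrix"],g["extrinsics"],[k for k in g])
E
```

```text
t 0.0
joints [ 1.40218252  0.50188399 -0.42676546  1.5514602   0.22079052  1.13828458
 -0.21029762]
ee_pos [ 0.27170189 -0.5897406   0.23964914]
tool_rot [-1.60813818  1.56881303  1.96530099]
gripper_width 0.09168239297559845
side [[463.98730458   0.         319.48018679]
 [  0.         463.98730458 199.17963381]
 [  0.           0.           1.        ]] [[ 0.95854607  0.2145482  -0.18750601  0.41243461]
 [-0.28413706  0.67043096 -0.68541116 -0.68372321]
 [-0.0213439   0.71027558  0.70360006  0.88915782]
 [ 0.          0.          0.          1.        ]] ['color', 'camera_matrix', 'extrinsics']
top [[501.71741665   0.         313.17060987]
 [  0.         501.71741665 200.81296711]
 [  0.           0.           1.        ]] [[-0.0128238   0.99101494 -0.13313507  0.46426889]
 [-0.99991317 -0.01311361 -0.00130019  0.03218256]
 [-0.00303439  0.13310683  0.99109705  1.15725707]
 [ 0.          0.          0.          1.        ]] ['color', 'camera_matrix', 'extrinsics']
```

View pics/side0.png

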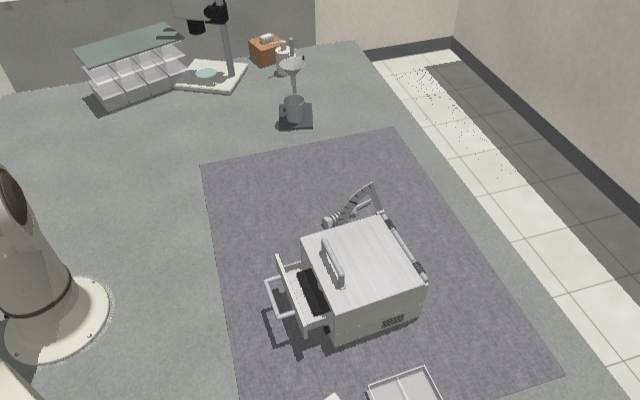

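View pics/top0.png

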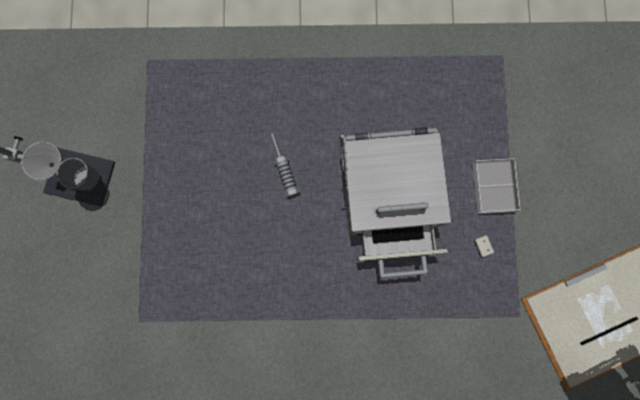

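The side view shows the shut lid with its bar at about (333,262), and the drawer open with its handle near (280,290). In the top view the lid corners are about (341,137), (437,131), (450,223) and (353,232). The lid bar is at (402,210), the drawer bar at (403,274), the driver at (288,178), the tray at (497,186) and the header at (485,246). I'll enlarge the top view.

```bash
python3 - <<'E'
import cv2
a=cv2.imread("pics/top0.png")[120:290,330:460]
cv2.imwrite("pics/c1.png",cv2.resize(a,None,fx=3.5,fy=3.5,interpolation=cv2.INTER_CUBIC))
E
```

```text
(no output)
```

View pics/c1.png

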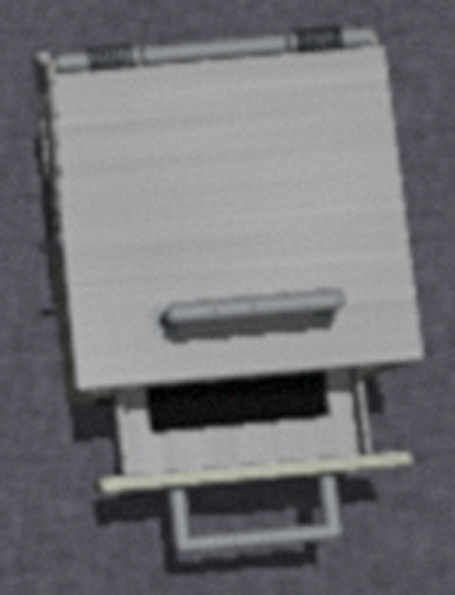

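The crop gives these points. Lid bar ends: (165,313) and (343,297). Lid corners: front (78,388) and (422,357), back (52,72) and (385,47). Drawer bar ends: (180,545) and (338,530).

```bash
cat > h.py <<'E'
import numpy as np
from workcell import *
def ray(g,uv,z):
    K,E=g["camera_matrix"],g["extrinsics"]
    d=np.linalg.inv(K)@[uv[0],uv[1],1];d=E[:3,:3]@[d[0],-d[1],-d[2]]
    return E[:3,3]+d*(z-E[2,3])/d[2]
def proj(g,p):
    K,E=g["camera_matrix"],g["extrinsics"]
    c=E[:3,:3].T@(np.asarray(p)-E[:3,3]);q=K@[c[0],-c[1],-c[2]];return q[:2]/q[2]
E
python3 - <<'E'
from h import *
np.set_printoptions(precision=4,suppress=True)
g=get_image("top")
P={n:ray(g,(330+u/3.5,120+v/3.5),z) for n,u,v,z in [("lb1",165,313,.171),("lb2",343,297,.171),("fl",78,388,.135),("fr",422,357,.135),("bl",52,72,.135),("br",385,47,.135),("db1",180,545,.098),("db2",338,530,.098),("df1",102,485,.117),("df2",410,458,.117)]}
for k,v in P.items():print(k,v)
for a,b in(("lb1","lb2"),("fl","fr"),("bl","br"),("db1","db2"),("df1","df2")):
    d=P[a]-P[b];print(a,(P[a]+P[b])/2,np.hypot(*d[:2]),np.degrees(np.arctan2(-d[0],d[1])))
for n,u,v,z in(("driver",290,178,.015),("tip",272,135,.01),("tray",497,186,.015),("hdr",485,246,.016)):print(n,ray(g,(u,v),z))
from scipy.spatial.transform import Rotation as R
s=sense();print(R.from_euler("xyz",s["tool_rot"]).as_matrix(),s["t"],s["contact_force"])
E
```

```text
lb1 [ 0.5779 -0.0928  0.171 ]
lb2 [ 0.5857 -0.1938  0.171 ]
fl [ 0.5387 -0.0454  0.135 ]
fr [ 0.5542 -0.2465  0.135 ]
bl [ 0.7277 -0.0343  0.135 ]
br [ 0.7403 -0.2336  0.135 ]
db1 [ 0.4469 -0.1069  0.098 ]
db2 [ 0.4546 -0.2014  0.098 ]
df1 [ 0.4827 -0.0596  0.117 ]
df2 [ 0.4962 -0.2414  0.117 ]
lb1 [ 0.5818 -0.1433  0.171 ] 0.10121506125070712 4.409549600755571
fl [ 0.5465 -0.146   0.135 ] 0.2017023757963488 4.4030183752488385
bl [ 0.734  -0.1339  0.135 ] 0.19969994084548903 3.621098580105941
db1 [ 0.4508 -0.1542  0.098 ] 0.09485351648850118 4.625554118561682
df1 [ 0.4895 -0.1505  0.117 ] 0.18234683169017424 4.236108084738884
driver [0.6716 0.0866 0.015 ]
tip [0.7756 0.1284 0.01  ]
tray [ 0.6465 -0.3902  0.015 ]
hdr [ 0.5091 -0.3542  0.016 ]
[[-0.0006  0.4185 -0.9082]
 [ 0.0014 -0.9082 -0.4185]
 [-1.     -0.0015 -0.0001]] 0.15 [0.0765 0.1414 0.7191]
```

>>> jog_arm --plan '[{"rotation":[6.8,0,0],"claw":0},{"rotation":[6.8,0,0],"claw":0},{"rotation":[6.8,0,0],"claw":0},{"dp":[0,-0.03,-0.012],"claw":0},{"dp":[0,-0.03,-0.012],"claw":0},{"dp":[0,-0.03,-0.012],"claw":0},{"dp":[0,-0.03,-0.012],"claw":0},{"dp":[0,-0.03,-0.012],"claw":0},{"dp":[0,-0.03,-0.012],"claw":0},{"dp":[0,-0.03,-0.012],"claw":0},{"dp":[0,-0.03,-0.012],"claw":0},{"dp":[0,-0.03,-0.012],"claw":0},{"dp":[0,-0.03,-0.012],"claw":0},{"dp":[0,-0.03,-0.012],"claw":0},{"dp":[0,-0.03,-0.012],"claw":0},{"dp":[0,-0.03,-0.012],"claw":0},{"dp":[0,-0.03,-0.012],"claw":0}]' --newtons 20

```text
$.plan[0]: bad value
```

>>> jog_arm --plan '[{"dp":[0,0,0],"rotation":[6.8,0,0],"claw":0},{"dp":[0,0,0],"rotation":[6.8,0,0],"claw":0},{"dp":[0,0,0],"rotation":[6.8,0,0],"claw":0},{"dp":[0,-0.03,-0.012],"rotation":[0,0,0],"claw":0},{"dp":[0,-0.03,-0.012],"rotation":[0,0,0],"claw":0},{"dp":[0,-0.03,-0.012],"rotation":[0,0,0],"claw":0},{"dp":[0,-0.03,-0.012],"rotation":[0,0,0],"claw":0},{"dp":[0,-0.03,-0.012],"rotation":[0,0,0],"claw":0},{"dp":[0,-0.03,-0.012],"rotation":[0,0,0],"claw":0},{"dp":[0,-0.03,-0.012],"rotation":[0,0,0],"claw":0},{"dp":[0,-0.03,-0.012],"rotation":[0,0,0],"claw":0},{"dp":[0,-0.03,-0.012],"rotation":[0,0,0],"claw":0},{"dp":[0,-0.03,-0.012],"rotation":[0,0,0],"claw":0}]' --newtons 20

```text
t: 1.23
ee_pos: [0.3715, -0.2773, 0.2345]
tool_rot: [-0.596, 1.563, 2.586]
contact_force: [0.5, 0.2, 0.4]
gripper_width: 0.0096
```

>>> jog_arm --plan '[{"dp":[0,-0.03,-0.009],"rotation":[-1.5,0,0],"claw":0},{"dp":[0,-0.03,-0.009],"rotation":[0,0,0],"claw":0},{"dp":[0,-0.03,-0.009],"rotation":[0,0,0],"claw":0},{"dp":[0,-0.028,-0.009],"rotation":[0,0,0],"claw":0},{"dp":[0.03,0,0],"rotation":[0,0,0],"claw":0},{"dp":[0.03,0,0],"rotation":[0,0,0],"claw":0},{"dp":[0.03,0,0],"rotation":[0,0,0],"claw":0},{"dp":[0.02,0,0],"rotation":[0,0,0],"claw":0},{"dp":[0,0,0],"rotation":[0,0,0],"claw":0}]'

```text
t: 1.98
ee_pos: [0.4052, -0.1415, 0.1243]
tool_rot: [3.097, 1.568, 0.04]
contact_force: [0.1, -0.0, -0.8]
gripper_width: 0.0004
```

```bash
python3 - <<'E'
from h import *
import cv2
from scipy.spatial.transform import Rotation as R
s=sense();print(s["ee_pos"],s["contact_force"]);print(R.from_euler("xyz",s["tool_rot"]).as_matrix().round(3))
g=get_image("side");cv2.imwrite("pics/s1.png",cv2.resize(g["color"][170:370,200:450],None,fx=3,fy=3))
E
```

```text
[ 0.40521736 -0.14146688  0.1242832 ] [ 0.065388   -0.00317044 -0.81597657]
[[ 0.003  0.085 -0.996]
 [ 0.    -0.996 -0.085]
 [-1.     0.    -0.003]]
```

View pics/s1.png

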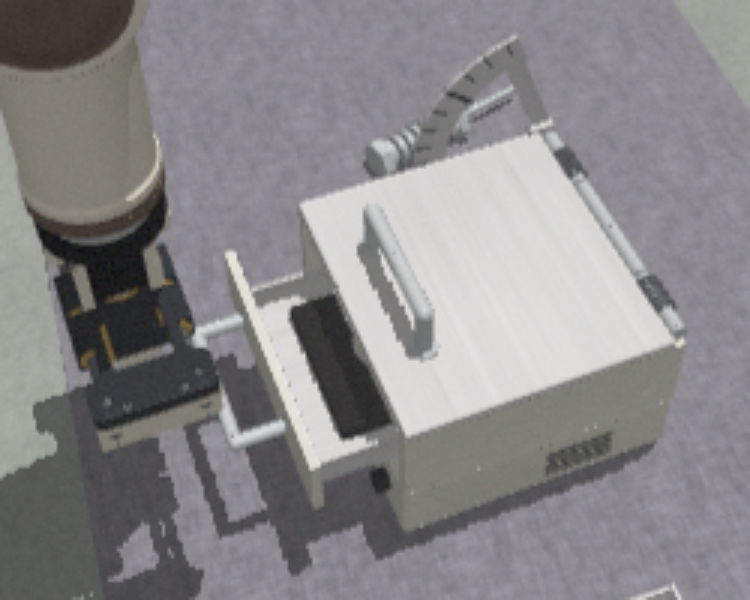

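The gripper stands in front of the drawer bar, which runs from about (205,330) to (235,435) in the crop. The lid bar is free, from about (372,210) to (430,345). Next I lower the tool and push.

>>> jog_arm --plan '[{"dp":[0.015,0.007,0],"rotation":[0,0,0],"claw":0},{"dp":[0.015,0.007,0],"rotation":[0,0,0],"claw":0},{"dp":[0,0,-0.008],"rotation":[0,0,0],"claw":0},{"dp":[0,0,-0.008],"rotation":[0,0,0],"claw":0},{"dp":[0,0,-0.008],"rotation":[0,0,0],"claw":0},{"dp":[0,0,-0.008],"rotation":[0,0,0],"claw":0},{"dp":[0,0,-0.008],"rotation":[0,0,0],"claw":0},{"dp":[0,0,-0.008],"rotation":[0,0,0],"claw":0}]'

```text
t: 2.7
ee_pos: [0.462, -0.1532, 0.1034]
tool_rot: [2.524, 1.561, -0.535]
contact_force: [-1.2, 0.0, -1.2]
gripper_width: 0.0006
```

>>> jog_arm --plan '[{"dp":[0.006,0,-0.006],"rotation":[0,0,0],"claw":0},{"dp":[0.004,0,-0.006],"rotation":[0,0,0],"claw":0},{"dp":[0,0,-0.006],"rotation":[0,0,0],"claw":0}]'

```text
t: 2.95
ee_pos: [0.4833, -0.1516, 0.0941]
tool_rot: [2.492, 1.559, -0.566]
contact_force: [-2.3, -0.9, 0.2]
gripper_width: 0.0006
```

>>> jog_arm --plan '[{"dp":[0,0,-0.004],"rotation":[0,0,0],"claw":0},{"dp":[0,0,-0.004],"rotation":[0,0,0],"claw":0}]'

```text
t: 3.12
ee_pos: [0.4866, -0.1511, 0.0928]
tool_rot: [1.095, 1.563, -1.964]
contact_force: [-18.1, -0.8, 15.2]
gripper_width: 0.0006
```

>>> jog_arm --plan '[{"dp":[0,0,-0.004],"rotation":[0,0,0],"claw":0},{"dp":[0,0,-0.004],"rotation":[0,0,0],"claw":0}]'

```text
t: 3.28
ee_pos: [0.4864, -0.1512, 0.0911]
tool_rot: [0.275, 1.548, -2.785]
contact_force: [-11.6, -0.8, 10.0]
gripper_width: 0.0003
```

```bash
python3 - <<'E'
from h import *
import cv2
g=get_image("side");a=g["color"][170:370,200:450]
t=get_image("top");b=t["color"][120:290,330:460]
a=cv2.resize(a,None,fx=2,fy=2);b=cv2.resize(b,None,fx=2.3,fy=2.3)[:391]
a=a[:391]
cv2.imwrite("pics/s2.png",np.hstack([a,b]));print(sense()["contact_force"])
E
```

```text
[-10.84329861  -1.16990498   8.71600983]
```

View pics/s2.png

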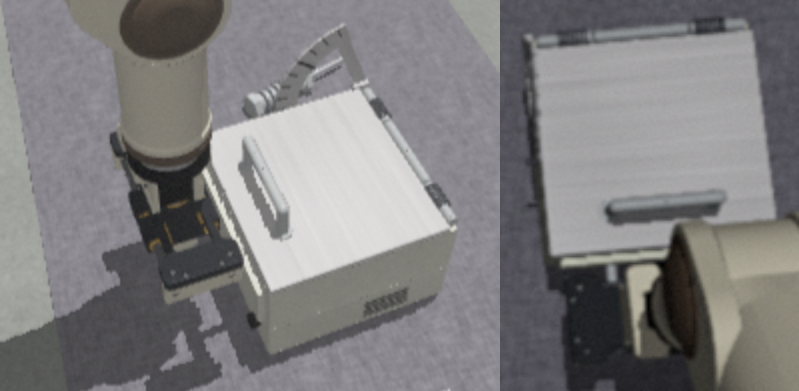

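The drawer front now sits against the housing in both views, at about (235,245) on the left and (590,260) on the right. The lid is shut. I'll back off and rise.

>>> jog_arm --plan '[{"dp":[0,0,0.015],"rotation":[0,0,0],"claw":0},{"dp":[0,0,0.02],"rotation":[0,0,0],"claw":0},{"dp":[-0.03,0,0.01],"rotation":[0,0,0],"claw":0.05},{"dp":[-0.035,0,0],"rotation":[0,0,0],"claw":0.05},{"dp":[-0.035,0,0],"rotation":[0,0,0],"claw":0.05},{"dp":[-0.035,0,0],"rotation":[0,0,0],"claw":0.05},{"dp":[-0.03,0,0],"rotation":[0,0,0],"claw":0.05},{"dp":[0,0,0],"rotation":[0,0,0],"claw":0.05}]'

```text
t: 4.05
ee_pos: [0.4455, -0.1511, 0.2615]
tool_rot: [0.014, 1.548, -3.042]
contact_force: [0.8, -0.5, -0.3]
gripper_width: 0.0357
```

```bash
python3 - <<'E'
from h import *
import cv2
from scipy.spatial.transform import Rotation as R
s=sense();print(s["t"],s["ee_pos"],s["contact_force"],s["joints"].round(2) if hasattr(s["joints"],"round") else s["joints"]);print(R.from_euler("xyz",s["tool_rot"]).as_matrix().round(3))
g=get_image("side");cv2.imwrite("pics/s3.png",cv2.resize(g["color"][170:370,200:450],None,fx=3,fy=3))
t=get_image("top")["color"];cv2.imwrite("pics/t3.png",cv2.resize(t[120:290,330:460],None,fx=3.5,fy=3.5,interpolation=cv2.INTER_CUBIC))
E
```

```text
4.05 [ 0.44553107 -0.15112518  0.26147377] [ 0.78051072 -0.51450457 -0.26284793] [ 0.84  0.18 -0.64  1.94  0.13  1.08 -1.34]
[[-0.022  0.085 -0.996]
 [-0.002 -0.996 -0.085]
 [-1.     0.     0.022]]
```

View pics/s3.png

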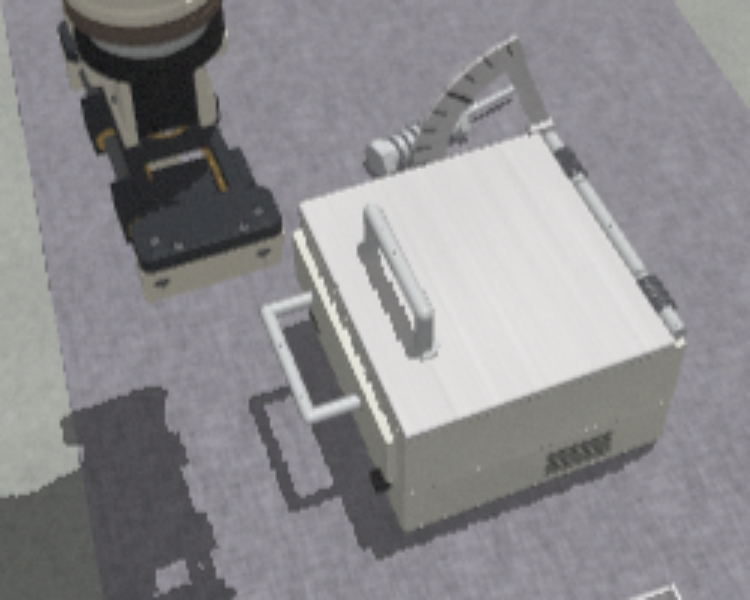

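The drawer front is flush against the housing, with the bar from about (268,310) to (312,412), and the lid is shut. I'll check that number and test which way the wrist turns.

>>> jog_arm --plan '[{"dp":[0,0,0],"rotation":[7,0,0],"claw":0.05},{"dp":[0,0,0],"rotation":[7,0,0],"claw":0.05}]'

```text
t: 4.32
ee_pos: [0.4424, -0.1506, 0.2554]
tool_rot: [0.14, 1.541, 3.117]
contact_force: [-0.1, -0.5, -0.7]
gripper_width: 0.0496
```

```bash
python3 - <<'E'
from h import *
g=get_image("side");f=lambda u,v,z:ray(g,(200+u/3,170+v/3),z)
b=f(293,362,.098);l=(f(375,215,.171)+f(430,312,.171))/2;x=np.array([.9972,.0747,0])
print(b,l,(l-b)@x, sense()["joints"])
E
```

```text
[ 0.50645392 -0.15176591  0.098     ] [ 0.58477266 -0.14724498  0.171     ] 0.0784371630451385 [ 0.81206619  0.18574549 -0.60673528  1.95048267  0.12629441  1.07145559
 -1.59349434]
```

View pics/t3.png

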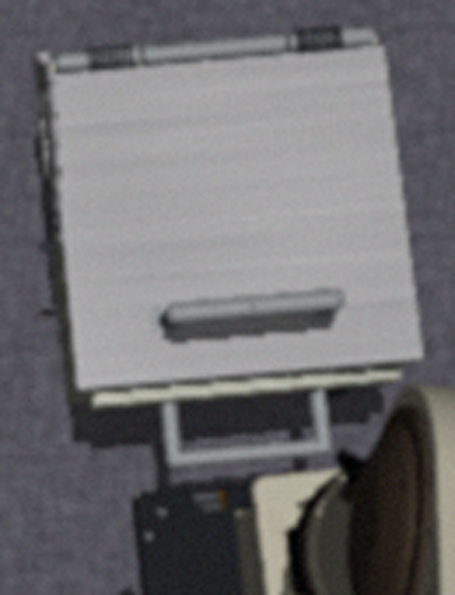

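The top crop agrees: the drawer front is flush at about y=388 and the bar is at (248,455). The lid bar has not moved. I'll turn the jaws across the lid bar.

>>> jog_arm --plan '[{"dp":[-0.002,0,0],"rotation":[-7,0,0],"claw":0.06},{"dp":[-0.002,0,0],"rotation":[-7,0,0],"claw":0.06},{"dp":[-0.002,0,0],"rotation":[-7,0,0],"claw":0.06},{"dp":[-0.002,0,0],"rotation":[-7,0,0],"claw":0.06},{"dp":[-0.002,0,0],"rotation":[-7,0,0],"claw":0.06},{"dp":[0,0,0],"rotation":[-7,0,0],"claw":0.06},{"dp":[0,0,0],"rotation":[-7,0,0],"claw":0.06},{"dp":[0,0,0],"rotation":[-7,0,0],"claw":0.06},{"dp":[0,0,0],"rotation":[-7,0,0],"claw":0.06},{"dp":[0,0,0],"rotation":[-7,0,0],"claw":0.06},{"dp":[0,0,0],"rotation":[-7,0,0],"claw":0.06},{"dp":[0,0,0],"rotation":[-7,0,0],"claw":0.06},{"dp":[0,0,0],"rotation":[-7,0,0],"claw":0.06},{"dp":[0,0,0],"rotation":[-7,0,0],"claw":0.06},{"dp":[0,0,0],"rotation":[-5,0,0],"claw":0.06},{"dp":[0,0,0],"rotation":[0,0,0],"claw":0.06}]'

```text
t: 5.7
ee_pos: [0.4318, -0.1438, 0.2407]
tool_rot: [-2.063, 1.505, 2.765]
contact_force: [0.6, -0.3, -0.1]
gripper_width: 0.0596
```

```bash
cat >> h.py <<'E'
from scipy.spatial.transform import Rotation as R
def st():
    s=sense();M=R.from_euler("xyz",s["tool_rot"]).as_matrix()
    print(round(s["t"],2),np.round(s["ee_pos"],4),np.round(s["contact_force"],1),"w",round(s["gripper_width"],4),"heading y",np.degrees(np.arctan2(M[1,1],M[0,1])).round(1),"j",np.round(s["joints"],2));print(M.round(3));return s,M
def to(p):
    s,M=st();print("dp tool",(M.T@(np.array(p)-s["ee_pos"])).round(4))
E
python3 -c "
from h import *
to([.582,-.145,.25])"
```

```text
5.7 [ 0.4318 -0.1438  0.2407] [ 0.6 -0.3 -0.1] w 0.0596 heading y 6.6 j [ 1.03  0.26 -0.87  1.96  0.2   1.09  0.19]
[[-0.061  0.992  0.114]
 [ 0.024  0.115 -0.993]
 [-0.998 -0.058 -0.031]]
dp tool [-0.0185  0.1482  0.018 ]
```

>>> jog_arm --plan '[{"dp":[-0.01,0.03,0.004],"rotation":[2,-1.8,3.3],"claw":0.06},{"dp":[0,0.03,0.004],"rotation":[0,0,0],"claw":0.06},{"dp":[0,0.03,0.004],"rotation":[0,0,0],"claw":0.06},{"dp":[0,0.03,0.003],"rotation":[0,0,0],"claw":0.06},{"dp":[0,0.025,0.002],"rotation":[0,0,0],"claw":0.06},{"dp":[0,0,0],"rotation":[0,0,0],"claw":0.06}]'

```text
t: 6.2
ee_pos: [0.5791, -0.1494, 0.2394]
tool_rot: [-1.713, 1.56, 3.069]
contact_force: [1.1, 0.3, -0.2]
gripper_width: 0.0599
```

```bash
python3 - <<'E'
from h import *
import cv2
to([.582,-.145,.18])
g=get_image("wrist");cv2.imwrite("pics/w4.png",g["color"])
for p in ([.5779,-.0928,.171],[.5857,-.1938,.171]):print(proj(g,p))
g=get_image("side");cv2.imwrite("pics/s4.png",g["color"])
E
```

```text
6.2 [ 0.5791 -0.1494  0.2394] [ 1.1  0.3 -0.2] w 0.0599 heading y 4.0 j [ 0.79  0.5  -0.79  1.67  0.38  1.15 -0.03]
[[-0.01   0.998  0.069]
 [ 0.001  0.07  -0.998]
 [-1.    -0.01  -0.001]]
dp tool [ 0.0594  0.0038 -0.004 ]
[327.24265813 141.69888196]
[328.03218271 272.41810198]
```

View pics/w4.png

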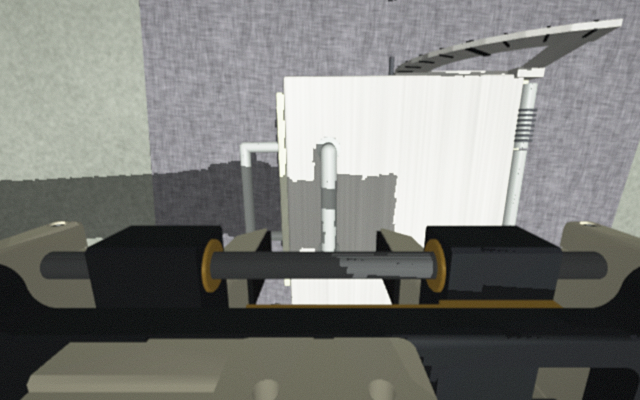

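The lid bar shows at column 328, rows 145 to 250, centred between the fingers and matching the projection. I'll lower and grip.

>>> jog_arm --plan '[{"dp":[0.023,0.003,-0.004],"rotation":[0,0,0],"claw":0.06},{"dp":[0.023,0,0],"rotation":[0,0,0],"claw":0.06},{"dp":[0.022,0,0],"rotation":[0,0,0],"claw":0.06},{"dp":[0,0,0],"rotation":[0,0,0],"claw":0.06}]'

```text
t: 6.63
ee_pos: [0.5727, -0.1449, 0.1682]
tool_rot: [-1.589, 1.553, -3.091]
contact_force: [-1.3, -0.5, 0.4]
gripper_width: 0.0598
```

```bash
python3 -c "
from h import *
to([.582,-.145,.170])"
```

```text
6.63 [ 0.5727 -0.1449  0.1682] [-1.3 -0.5  0.4] w 0.0598 heading y 3.9 j [ 0.76  0.57 -0.75  1.75  0.45  1.03 -0.09]
[[-0.018  0.997  0.069]
 [-0.001  0.069 -0.998]
 [-1.    -0.018 -0.   ]]
dp tool [-0.002   0.0092  0.0008]
```

>>> jog_arm --plan '[{"dp":[0,0.009,0],"rotation":[0,0,1],"claw":0.06},{"dp":[0,0,0],"rotation":[0,0,0],"claw":0.0},{"dp":[0,0,0],"rotation":[0,0,0],"claw":0.0},{"dp":[0,0,0],"rotation":[0,0,0],"claw":0.0},{"dp":[0,0,0],"rotation":[0,0,0],"claw":0.0},{"dp":[0,0,0],"rotation":[0,0,0],"claw":0.0},{"dp":[0,0,0],"rotation":[0,0,0],"claw":0.0}]' --newtons 35

```text
t: 7.22
ee_pos: [0.582, -0.1454, 0.1732]
tool_rot: [1.044, 1.565, -0.461]
contact_force: [-0.2, 0.8, 0.1]
gripper_width: 0.0248
```

```bash
python3 -c "
from h import *
to([.582,-.145,.170])"
```

```text
7.22 [ 0.582  -0.1454  0.1732] [-0.2  0.8  0.1] w 0.0248 heading y 3.8 j [ 0.76  0.56 -0.75  1.74  0.45  1.01 -0.09]
[[ 0.005  0.998  0.067]
 [-0.003  0.067 -0.998]
 [-1.     0.005  0.003]]
dp tool [ 0.0032 -0.     -0.0004]
```

>>> jog_arm --plan '[{"dp":[0.004,0,0],"rotation":[0,0,0],"claw":0.0},{"dp":[0,0,0],"rotation":[0,0,0],"claw":0.0},{"dp":[0,0,0],"rotation":[0,0,0],"claw":0.0},{"dp":[0,0,0],"rotation":[0,0,0],"claw":0.0},{"dp":[0,0,0],"rotation":[0,0,0],"claw":0.0}]'

```text
t: 7.63
ee_pos: [0.582, -0.1457, 0.1695]
tool_rot: [0.928, 1.565, -0.576]
contact_force: [-0.3, 0.3, 0.9]
gripper_width: 0.0108
```

```bash
python3 -c "
from h import *
s,M=st()
X=np.array([.9972,.0747,0])
# arc increments, chamber x / z in mm
a=np.radians(14.04+np.arange(0,41,4));P=np.c_[-.165*np.cos(a),.165*np.sin(a)];print((np.diff(P,axis=0)*1000).round(1),P[-1]-P[0])"
```

```text
7.63 [ 0.582  -0.1457  0.1695] [-0.3  0.3  0.9] w 0.0108 heading y 3.8 j [ 0.76  0.57 -0.75  1.74  0.45  1.01 -0.1 ]
[[ 0.005  0.998  0.067]
 [-0.003  0.067 -0.998]
 [-1.     0.005  0.004]]
[[ 3.2 11.1]
 [ 3.9 10.8]
 [ 4.7 10.5]
 [ 5.4 10.2]
 [ 6.1  9.8]
 [ 6.8  9.3]
 [ 7.4  8.8]
 [ 8.   8.3]
 [ 8.6  7.7]
 [ 9.1  7.1]] [0.06317954 0.09352661]
```

>>> jog_arm --plan '[{"dp":[-0.0055,0.0015,0],"rotation":[0,0,0],"claw":0.0},{"dp":[-0.0055,0.0017,0],"rotation":[0,0,0],"claw":0.0},{"dp":[-0.0054,0.0019,0],"rotation":[0,0,0],"claw":0.0},{"dp":[-0.0054,0.002,0],"rotation":[0,0,0],"claw":0.0},{"dp":[-0.0053,0.0023,0],"rotation":[0,0,0],"claw":0.0},{"dp":[-0.0052,0.0024,0],"rotation":[0,0,0],"claw":0.0}]'

```text
t: 8.13
ee_pos: [0.5921, -0.1449, 0.1995]
tool_rot: [-1.319, 1.57, -2.823]
contact_force: [3.3, -1.2, -9.6]
gripper_width: 0.0109
```

```bash
cat >>h.py <<'E'
def arc():
    s,M=st();d=np.array(s["ee_pos"])-[.582,-.1457,.1695];x=d@[.9972,.0747,0]-.160;z=d[2]+.040
    print("angle",np.degrees(np.arctan2(z,-x))-14.04,"r",np.hypot(x,z))
E
python3 -c "
from h import *
arc()"
```

```text
8.13 [ 0.5921 -0.1449  0.1995] [ 3.3 -1.2 -9.6] w 0.0109 heading y 3.8 j [ 0.76  0.55 -0.77  1.69  0.43  1.08 -0.08]
[[-0.001  0.998  0.067]
 [-0.     0.067 -0.998]
 [-1.    -0.001  0.   ]]
angle 11.000394313711766 r 0.16537958711004647
```

>>> jog_arm --plan '[{"dp":[-0.0052,0.0025,0],"rotation":[0,0,0],"claw":0.0},{"dp":[-0.0051,0.0027,0],"rotation":[0,0,0],"claw":0.0},{"dp":[-0.005,0.0028,0],"rotation":[0,0,0],"claw":0.0},{"dp":[-0.0049,0.003,0],"rotation":[0,0,0],"claw":0.0},{"dp":[-0.0048,0.0032,0],"rotation":[0,0,0],"claw":0.0},{"dp":[-0.0047,0.0034,0],"rotation":[0,0,0],"claw":0.0},{"dp":[-0.0046,0.0035,0],"rotation":[0,0,0],"claw":0.0},{"dp":[-0.0045,0.0037,0],"rotation":[0,0,0],"claw":0.0}]'

```text
t: 8.8
ee_pos: [0.6164, -0.1431, 0.2393]
tool_rot: [-1.747, 1.562, 3.032]
contact_force: [2.4, 0.2, -12.7]
gripper_width: 0.0105
```

```bash
python3 -c "
from h import *
arc()"
```

```text
8.8 [ 0.6164 -0.1431  0.2393] [  2.4   0.2 -12.7] w 0.0105 heading y 3.8 j [ 0.73  0.56 -0.77  1.58  0.41  1.18 -0.06]
[[-0.008  0.998  0.067]
 [ 0.001  0.067 -0.998]
 [-1.    -0.008 -0.001]]
angle 27.140964184894685 r 0.1667082307952332
```

>>> jog_arm --plan '[{"dp":[-0.0038,0.0043,0],"rotation":[0,0,0],"claw":0.0},{"dp":[-0.0038,0.0043,0],"rotation":[0,0,0],"claw":0.0},{"dp":[-0.0038,0.0043,0],"rotation":[0,0,0],"claw":0.0},{"dp":[-0.0038,0.0043,0],"rotation":[0,0,0],"claw":0.0},{"dp":[-0.0037,0.0043,0],"rotation":[0,0,0],"claw":0.0}]'

```text
t: 9.22
ee_pos: [0.6345, -0.1417, 0.2582]
tool_rot: [-1.656, 1.549, 3.123]
contact_force: [-3.7, -0.2, -7.3]
gripper_width: 0.0107
```

```bash
python3 -c "
from h import *
arc()"
```

```text
9.22 [ 0.6345 -0.1417  0.2582] [-3.7 -0.2 -7.3] w 0.0107 heading y 3.8 j [ 0.7   0.58 -0.77  1.5   0.41  1.25 -0.06]
[[-0.022  0.998  0.066]
 [ 0.     0.066 -0.998]
 [-1.    -0.022 -0.002]]
angle 36.12707607490812 r 0.16754229054299913
```

>>> jog_arm --plan '[{"dp":[-0.003,0.0045,0],"rotation":[0,0,0.6],"claw":0.0},{"dp":[-0.0028,0.0045,0],"rotation":[0,0,0.6],"claw":0.0},{"dp":[0,0,0],"rotation":[0,0,0],"claw":0.0}]'

```text
t: 9.47
ee_pos: [0.6427, -0.1411, 0.2654]
tool_rot: [-1.785, 1.564, 2.994]
contact_force: [-0.3, -0.7, -12.9]
gripper_width: 0.011
```

```bash
python3 - <<'E'
from h import *
import cv2
arc()
g=get_image("side");cv2.imwrite("pics/s5.png",cv2.resize(g["color"][150:350,230:450],None,fx=3,fy=3,interpolation=cv2.INTER_CUBIC))
X=np.array([.9972,.0747,0]);Y=np.array([-.0747,.9972,0]);H=np.array([.582,-.1457,.131])+.160*X
for a in (36,38,40,42,44):
    r=np.radians(a);U=-np.cos(r)*X+[0,0,np.sin(r)];N=np.sin(r)*X+[0,0,np.cos(r)]
    print(a,*[((proj(g,p)-[230,150])*3).round(0) for p in (H+.196*U+.102*Y+.004*N,H+.196*U-.102*Y+.004*N,H+.11*U+.102*Y)])
print(((proj(g,H-.102*Y)-[230,150])*3).round(0))
E
```

```text
9.47 [ 0.6427 -0.1411  0.2654] [ -0.3  -0.7 -12.9] w 0.011 heading y 3.8 j [ 0.69  0.58 -0.77  1.49  0.41  1.25 -0.06]
[[-0.006  0.998  0.066]
 [ 0.001  0.066 -0.998]
 [-1.    -0.006 -0.001]]
angle 39.8553479276101 r 0.16819359456943972
36 [254. 132.] [381. 366.] [347. 162.]
38 [260. 124.] [388. 358.] [350. 158.]
40 [266. 117.] [395. 350.] [353. 154.]
42 [273. 110.] [403. 342.] [356. 150.]
44 [279. 102.] [411. 334.] [360. 146.]
[594. 403.]
```

View pics/s5.png

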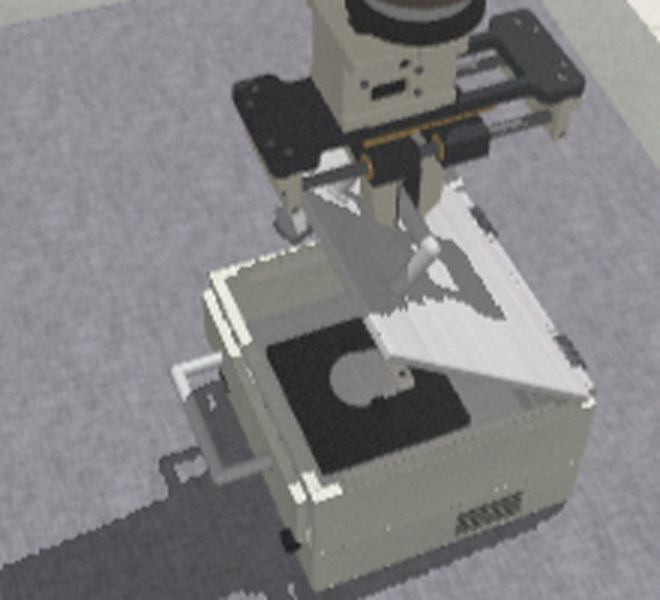

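The lid is held open and the can is visible at (370,380). The lid's front right corner is at about (388,356), against a predicted (388,358) for 38° and (395,350) for 40°. I'll hold still for a second to check for creep, then look closer.

>>> jog_arm --plan '[{"dp":[0,0,0],"rotation":[0,0,0],"claw":0.0},{"dp":[0,0,0],"rotation":[0,0,0],"claw":0.0},{"dp":[0,0,0],"rotation":[0,0,0],"claw":0.0},{"dp":[0,0,0],"rotation":[0,0,0],"claw":0.0},{"dp":[0,0,0],"rotation":[0,0,0],"claw":0.0},{"dp":[0,0,0],"rotation":[0,0,0],"claw":0.0},{"dp":[0,0,0],"rotation":[0,0,0],"claw":0.0},{"dp":[0,0,0],"rotation":[0,0,0],"claw":0.0},{"dp":[0,0,0],"rotation":[0,0,0],"claw":0.0},{"dp":[0,0,0],"rotation":[0,0,0],"claw":0.0}]'

```text
t: 10.35
ee_pos: [0.6418, -0.1411, 0.2646]
tool_rot: [-1.754, 1.562, 3.025]
contact_force: [-4.0, 0.2, -8.3]
gripper_width: 0.0104
```

```bash
python3 - <<'E'
from h import *
import cv2
arc()
z=lambda a,f:cv2.resize(a,None,fx=f,fy=f,interpolation=cv2.INTER_CUBIC)
g=get_image("side");t=get_image("top");w=get_image("wrist")["color"]
A=z(g["color"][240:290,335:385],6);B=z(t["color"][125:185,325:385],5)
cv2.imwrite("pics/m6.png",np.vstack([np.hstack([A,B]),cv2.resize(w,(600,300))]))
X=np.array([.9972,.0747,0]);Y=np.array([-.0747,.9972,0]);H=np.array([.582,-.1457,.131])+.160*X
for a in (36,38,40,42):
    r=np.radians(a);U=-np.cos(r)*X+[0,0,np.sin(r)];N=np.sin(r)*X+[0,0,np.cos(r)]
    print(a,*[((proj(g,H+.196*U-.102*Y+s*.004*N)-[335,240])*6).round(0) for s in(1,-1)],((proj(t,H+.11*U+.107*Y)-[325,125])*5).round(0))
E
```

```text
10.35 [ 0.6418 -0.1411  0.2646] [-4.   0.2 -8.3] w 0.0104 heading y 3.8 j [ 0.69  0.58 -0.77  1.49  0.41  1.25 -0.06]
[[-0.009  0.998  0.066]
 [ 0.001  0.066 -0.998]
 [-1.    -0.009 -0.002]]
angle 39.4542454291132 r 0.16812472955894658
36 [131. 192.] [115. 210.] [112. 246.]
38 [145. 176.] [129. 194.] [111. 239.]
40 [161. 160.] [143. 178.] [111. 231.]
42 [176. 144.] [158. 162.] [111. 223.]
```

View pics/m6.png

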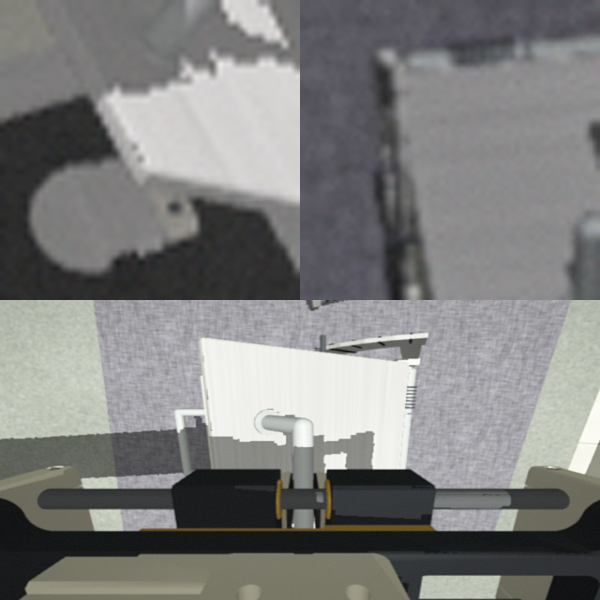

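The lid corner reads (150,175) in the crop, which means about 38.5° to 39°, and it's holding steady. I'll nudge it up 1° and hand in.

>>> jog_arm --plan '[{"dp":[-0.0025,0.003,0],"rotation":[0,0,0],"claw":0.0},{"dp":[-0.001,0.001,0],"rotation":[0,0,0],"claw":0.0},{"dp":[0,0,0],"rotation":[0,0,0],"claw":0.0},{"dp":[0,0,0],"rotation":[0,0,0],"claw":0.0},{"dp":[0,0,0],"rotation":[0,0,0],"claw":0.0}]'

```text
t: 10.92
ee_pos: [0.6451, -0.1409, 0.2671]
tool_rot: [-1.758, 1.558, 3.021]
contact_force: [-4.2, -1.0, -8.9]
gripper_width: 0.0108
```

```bash
python3 - <<'E'
from h import *
arc()
for i in range(6): get_image("side")
arc();print(np.abs(sense()["joint_vel"]).max());print(sign_off())
E
```

```text
10.92 [ 0.6451 -0.1409  0.2671] [-4.2 -1.  -8.9] w 0.0108 heading y 3.8 j [ 0.69  0.58 -0.77  1.47  0.41  1.27 -0.06]
[[-0.013  0.998  0.066]
 [ 0.002  0.066 -0.998]
 [-1.    -0.012 -0.002]]
angle 40.876397531678094 r 0.1682044558170826
11.22 [ 0.6451 -0.1409  0.2671] [ -5.9   0.  -10. ] w 0.0109 heading y 3.8 j [ 0.69  0.58 -0.77  1.47  0.41  1.27 -0.06]
[[-0.012  0.998  0.066]
 [ 0.002  0.066 -0.998]
 [-1.    -0.012 -0.002]]
angle 40.87091221066283 r 0.16820132348297656
0.0014837234418676741
the job is handed in; nothing more can be done
None
```

The drawer is pushed home and the lid is raised to about 40°, with the gripper still holding its bar at 35 N. I handed the job in at 11.2 s of the 48 s allowed; `sign_off` gives no verdict.

- **Drawer:** I pushed it with the closed fingers until it stopped hard (about 18 N). After I backed off, the side and top pictures showed it flush with the housing and the lid still shut.
- **Lid angle:** Arm position puts it at 40.9°. The lid-corner reading put it at about 38.5–39° before a final nudge of about 1.4°, so about 40°. I took no picture after that nudge.
- **Disagreement:** The arm's path came out at a 168 mm radius instead of 165 mm. The bar probably slid 2–3 mm in the fingers while lifting, or my hinge position is slightly off.
- **Steadiness:** Over the last 0.3 s the arm pose stayed the same. The fingers were carrying about 10 N.
- **Loose parts:** I kept clear of the driver, tray and header block. I did not measure their positions again at the end.

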